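# Put the candles away in the drawer

### The arm

A 7-joint arm with a two-finger parallel gripper is mounted at the origin on the work surface. World frame = base frame: x ahead of the robot, y to its left, z up, the work surface at z = 0. Lengths are in mm, angles in degrees, forces in N, time in s.
With the tool pointing down it reaches from about 350 to 900 mm from the base axis. Payload 7.2 kg.
Tool frame: the origin (TCP) lies midway between the tips of the shut fingers; the grasp point (between the pads) lies tcp_to_grasp behind it (tcp_to_grasp is the distance from the TCP to the grasp point, in mm); z points along the fingers, y is the line along which they close (so a half turn about z gives the same grasp; the last joint's range is limited). The gripper opens to 88 mm and grips with 3 to 60 N. Pads are 20 mm wide; open, the fingers measure 115 mm over their backs; the gripper's body (75 mm by 178 mm) begins 61 mm behind the grasp point.
Start: joints at [-76.043, 23.554, -0.728, 91.456, 0.321, 64.991, -4.71], TCP at [191.742, 594.865, 222.653] pointing down, gripper open.
Joint ranges: [-169.25, 169.25], [-16.82, 113.86], [-84.01, 82.57], [7.8, 145.47], [-59.2, 239.2], [7.22, 106.19], [-163.78, 163.78]. Speed limits (degrees/s): [136.94, 136.94, 172.46, 172.46, 180, 180, 180].

### API

Orientations are given as [roll, pitch, yaw] about the fixed x, y, z axes, in that order (R = Rz(yaw) Ry(pitch) Rx(roll)).
In Python, from station import * gives the robot as it stands.
- The arm moves only by the tool move_arm, never from a script. Its argument "rows" is a list of rows, each an object with "xyz": the shift along the world's x, y, z in units of 0.3 m (1.0 is 0.3 m), a list of three; "yaw": the turn about the world's z in units of 90 degrees (1.0 is 90 degrees). A call has exactly 8 rows; each row is the pose to reach, as a shift and turn from the pose commanded when the call began; what a row does not reach only later rows make up. A row lasts 1/12 s, in which the tool goes at most 41.7 mm and 7.16 degrees, less where a joint would pass 70% of its speed; a pose out of reach is approached as far as the arm can. A call with a number of a shift or a turn outside -1 to 1 is refused whole. A call with a gripper value outside its range is refused whole. "jaw" is the gripper command: -1 is shut, 1 is fully open, values between are in proportion, set as the call begins (left out, the last holds). The fingers move at their own pace and stop on an object; the grip force is fixed at half the most. Time passes only in rows, so rows that repeat a pose let the fingers close, or fill a call up. It gives the time, the measured TCP pose, the force, the opening and the grip force at its end, in the units of the state.
- sense(): the state, without advancing time (a new reading comes with each control period).
- camera(name): name is "side" or "top" or "wrist"; returns (picture, depth): 420x560x3 uint8, blue, green, red; 420x560 float32, mm along the optical axis (not along the pixel's ray), 0 where there is no reading.
- camera_info(name): a dict with "K" (3x3 intrinsics, pixels), "cam_to_world" (4x4, takes a point from camera to world coordinates); the wrist camera has in their place "mount" (4x4, takes a point from camera to tool coordinates, whose origin is the TCP and whose axes are the flange's). Camera axes: x right, y up, looking along -z (the intrinsics and any distortion apply to the point x, -y, -z); pixel columns grow to the right and rows downward; lengths in mm; the calibration is good to about 2 mm. A picture is of the moment at which its call begins: read the wrist's pose just before it. camera_info takes no time and is no camera call.
- sign_off(): hands the job in; it is judged then, once.
The state is a dict: "t": time; "q": joint angles; "joint_velocities": joint speeds; "joint_torque": joint torques, N m; "tcp_pos": TCP position; "ee_rot": TCP orientation; "contact_force": force on the tool from outside, world axes, zero at the start; "moment": the same for the moment, N m; "width": finger opening in mm; "grip_force": force on a finger pad.
Only numpy, scipy, OpenCV 4.12 (cv2) and the standard library are available. Lean on these libraries where they do the work, as an engineer would, in place of code of your own. Each camera call takes 0.05 s, during which the arm holds its last target. There are 200 camera calls.

### The job

Put the loose candles away: first move the white vase out of the drawer's way and stand it upright on the round cork mat, then pull the chest's drawer wide open, lay every candle from the tray flat on the drawer's floor, none on top of another, and push the drawer fully shut. Leave the bowl, glass, notebook and candlestick where they are.

Things in the scene. Friction and masses are not known exactly. Their poses are not given: they have to be found in the camera images.
- chest_drawer0 (a joint): the one drawer of the small white chest with a brass handle (chest 220 deep x 300 wide x 100 mm high, fixed, its place varies). Value in m: 0 = fully closed, grows as the drawer slides out towards the robot, straight along the chest's -x axis; stop at 0.150. Slides with about 1 N of friction, stays where it is left
- chest_front (a point): middle of the chest's front at counter height, in the plane of the closed drawer's face; x points horizontally into the chest, away from the robot, y along the front (to the left), z up. The chest's top is at z = 100 mm and begins 15 mm behind this plane
- chest_drawer0_handle (a point): middle of the brass bar handle (bar 11 mm thick, 120 mm long along the chest's y, 35 mm out from the drawer's face, 62 mm above the counter); moves with the drawer, axes as chest_front
- drawer_floor (a point): centre of the drawer's inner floor, 22 mm above the counter; moves with the drawer, axes as chest_front. Inside 175 mm (x) by 258 mm (y); side and back walls 6 mm thick, rising 56 mm above this floor, front panel 15 mm thick, rising 66 mm. Fully out, the inside is uncovered from x = -87 to +55 mm. Only 66 mm of height under the chest's top: one layer of candles goes in
- vase: plain white squat ceramic vase, solid, about 0.35 kg, 75 mm high; 66 mm across its body from 6 to 42 mm height, neck 36 mm across at 60 mm, lip 44 mm across at the top. Origin: centre of its underside, z up its axis. At the start it stands in front of the drawer, in the drawer's way
- mat: round cork mat, 140 mm across, 4 mm thick, fixed to the counter. Origin: centre of its underside
- tray: shallow wooden serving tray, 356 x 166 mm outside, fixed, on which the candles lie at the start. Floor 4 mm thick; rim 8 mm thick all round, rising 12 mm above the floor (16 mm above the counter). Origin: centre of its underside, x along its length (the candles lie across it, one behind the other along x, and can roll along x as far as the rim)
- candle1: smooth ivory pillar candle, round, 36 mm across and 100 mm long, about 0.1 kg, lying on its side; it rolls when touched. Origin: its middle, x along its axis (the same either way round; turns about x as it rolls), so 18 mm above what it lies on. Two to four candles are there; absent ones read None
- candle2: smooth ivory pillar candle, round, 36 mm across and 100 mm long, about 0.1 kg, lying on its side; it rolls when touched. Origin: its middle, x along its axis (the same either way round; turns about x as it rolls), so 18 mm above what it lies on. Two to four candles are there; absent ones read None
- candle3: smooth ivory pillar candle, round, 36 mm across and 100 mm long, about 0.1 kg, lying on its side; it rolls when touched. Origin: its middle, x along its axis (the same either way round; turns about x as it rolls), so 18 mm above what it lies on. Two to four candles are there; absent ones read None
- candle4: smooth ivory pillar candle, round, 36 mm across and 100 mm long, about 0.1 kg, lying on its side; it rolls when touched. Origin: its middle, x along its axis (the same either way round; turns about x as it rolls), so 18 mm above what it lies on. Two to four candles are there; absent ones read None
- bowl: blue ceramic bowl, 100 mm across, 45 mm high, loose, not part of the job: leave it alone. Origin: centre of its underside
- tumbler: drinking glass, 68 mm across, 85 mm high, loose, not part of the job: leave it alone. Origin: centre of its underside
- book: small blue notebook lying flat, 60 x 90 x 22 mm, loose, not part of the job: leave it alone. Origin: centre of its underside
- candlestick: black iron candlestick, foot 84 mm across, 125 mm high, loose, not part of the job: leave it alone. Origin: centre of its underside
Mind the look-alikes: they are no part of the job. What is shaped like the candle3 but green is not meant. What is shaped like the vase but pink or red is not meant.

How it is judged:
By the outcome, as a careful person would: the job done as asked, in the order asked, and still so for the second after the job is handed in, with the robot touching nothing.
Of candle1, candle2, candle3, candle4 only 2 to 4 are there at a start; the rules pass over those that are not, and their reading is None.
At some moment in a run one of vase, candle1, candle2, candle3, candle4 may be knocked a few centimetres aside while the robot is not near it.
It also fails if it takes over 210 s, if anything falls off the work surface, if the arm or the gripper's body presses on something with over 40 N, if the wrist force passes 120 N, or if a joint passes its speed limit or range.

## Working session

There is one attempt and no reset: what is moved stays moved. The work goes in short steps, Python scripts to look and compute and a tool call to move; the robot and the scene stay as the last step left them, time stands still between calls to the robot, and variables do not carry over. Pictures are saved under pics/ and viewed, at most 14 in all, crops included, and the job is handed in when it is done.

Besides the shell and the picture viewer there is one more tool, called after ">>>" as a command line: name --argument value ..., lists and objects as JSON in quotes. move_arm: Moves the arm, as the interface text tells. Its arguments: {"type":"object","properties":{"rows":{"type":"array"},"jaw":{"type":"number"}},"required":["rows"]}

```bash
mkdir -p pics; ls
cat > h.py <<'E'
from station import *
import numpy as np, cv2
def pts(name):
    s=sense(); im,d=camera(name); ci=camera_info(name); K=np.array(ci["K"])
    if "cam_to_world" in ci: T=np.array(ci["cam_to_world"])
    else:
        from scipy.spatial.transform import Rotation as R
        W=np.eye(4); W[:3,:3]=R.from_euler("xyz",s["ee_rot"],degrees=True).as_matrix(); W[:3,3]=s["tcp_pos"]; T=W@np.array(ci["mount"])
    v,u=np.mgrid[:d.shape[0],:d.shape[1]]
    P=np.stack([(u-K[0,2])/K[0,0]*d,-(v-K[1,2])/K[1,1]*d,-d],-1)@T[:3,:3].T+T[:3,3]
    P[d==0]=np.nan
    return im,P
E
python3 - <<'E'
from h import *
s=sense();print(s)
for n in ["side","top","wrist"]: print(n,camera_info(n))
im,P=pts("top");cv2.imwrite("pics/top0.png",im);np.save("top0.npy",P)
im2,P2=pts("side");cv2.imwrite("pics/side0.png",im2);np.save("side0.npy",P2)
E
```

```text
pics
{'t': 0.0, 'q': array([-76.04079441,  23.60010733,  -0.72732165,  91.50123757,
         0.32051485,  64.98991108,  -4.70876711]), 'joint_velocities': array([ 0.05886786, -0.05943237, -0.03871531, -0.04395468, -0.02209508,
        0.00312984,  0.04252168]), 'joint_torque': array([-3.20894042e-04, -5.87948549e+01,  6.41598701e-01, -2.91080457e+01,
       -5.38373832e-02,  1.83702871e-02,  1.49878510e-04]), 'tcp_pos': array([191.65251771, 594.38596359, 221.82826967]), 'ee_rot': array([-1.79911009e+02,  6.39936401e-03,  1.62134488e+02]), 'contact_force': array([ 0.19522073,  0.63787228, -0.35209858]), 'moment': array([ 0.03348037,  0.00397065, -0.01243538]), 'grip_force': 0.0, 'width': 88.1415913997271}
side {'K': array([[508.80229336,   0.        , 275.66503815],
       [  0.        , 508.80229336, 204.72918659],
       [  0.        ,   0.        ,   1.        ]]), 'cam_to_world': array([[ 9.35893682e-01,  1.94308873e-01, -2.93848732e-01,
         7.63053069e+00],
       [-3.52047202e-01,  5.46353752e-01, -7.59973911e-01,
        -1.30580995e+03],
       [ 1.28756832e-02,  8.147034
[... 478 characters left out ...]
2415e+01],
       [-1.66169342e-02,  1.96214834e-01,  9.80420122e-01,
         1.02381564e+03],
       [ 0.00000000e+00,  0.00000000e+00,  0.00000000e+00,
         1.00000000e+00]])}
wrist {'K': array([[325.18825661,   0.        , 281.19791139],
       [  0.        , 325.18825661, 211.32067262],
       [  0.        ,   0.        ,   1.        ]]), 'mount': array([[-4.79747807e-04,  9.56548929e-01,  2.91571458e-01,
         8.01145905e+01],
       [ 9.99999353e-01,  1.58147575e-04,  1.12655609e-03,
         2.98690577e-01],
       [ 1.03149470e-03,  2.91571810e-01, -9.56548386e-01,
        -1.60817395e+02],
       [ 0.00000000e+00,  0.00000000e+00,  0.00000000e+00,
         1.00000000e+00]])}
```

View pics/top0.png

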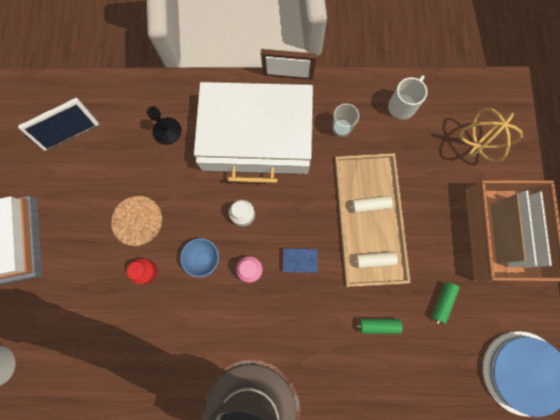

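View pics/side0.png

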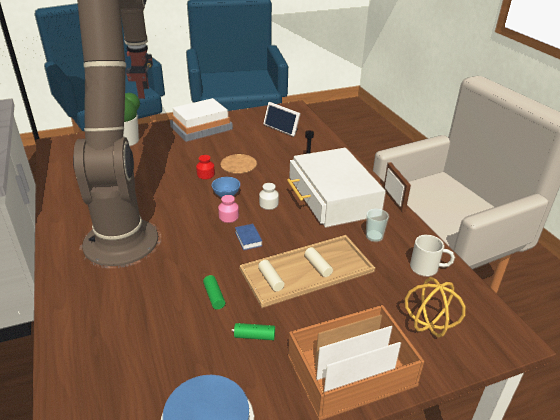

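```bash
python3 -c "
import station
print([n for n in dir(station) if n[0]!='_']); print(getattr(station,'tcp_to_grasp',None))"
```

```text
['IKError', 'camera', 'camera_info', 'sense', 'sign_off', 'tcp_to_grasp']
18.700000000000003
```

Run:
```python
from h import *
im=cv2.imread("pics/top0.png");P=np.load("top0.npy")
cv2.imwrite("pics/crop0.png",cv2.resize(im[140:300,100:420],None,fx=2.5,fy=2.5,interpolation=cv2.INTER_CUBIC))
z=P[...,2]
def obj(n,r,zlo,zhi):
    v0,v1,u0,u1=r; m=np.zeros(z.shape,bool); m[v0:v1,u0:u1]=True; m&=(z>zlo)&(z<zhi)
    p=P[m][:,:2].astype(np.float32); c,sz,a=cv2.minAreaRect(p)
    print(n,len(p),"ctr",np.round(c,1),"size",np.round(sz,1),"ang",round(a,1),"circ",np.round(cv2.minEnclosingCircle(p)[0],1),round(cv2.minEnclosingCircle(p)[1],1),"z",np.round(np.percentile(z[m],[5,50,98]),1))
obj("vase lip",(190,235,220,262),68,85)
obj("vase body",(190,235,220,262),25,45)
obj("vase all",(190,235,220,262),15,85)
obj("c1",(185,222,345,400),22,50)
obj("c2",(240,275,345,402),22,50)
obj("tray",(145,295,325,415),11,19)
obj("chest top",(75,175,185,325),94,106)
obj("handle",(160,190,220,285),55,75)
obj("bowl",(230,285,170,225),25,60)
obj("pink",(250,290,230,270),55,85)
obj("book",(240,280,275,325),12,30)
obj("stick",(100,150,140,190),10,140)
obj("glass",(95,145,325,365),10,95)
hsv=cv2.cvtColor(im,cv2.COLOR_BGR2HSV)
m=np.zeros(z.shape,np.uint8); m[190:250,105:168]=1
m&=((hsv[...,2]>120)).astype(np.uint8)
p=P[m>0][:,:2].astype(np.float32); print("mat",len(p),cv2.minEnclosingCircle(p),np.median(z[m>0]), cv2.fitEllipse(max(cv2.findContours(m,0,1)[0],key=len)))
obj("red",(250,290,120,160),55,85)
```

```text
vase lip 211 ctr [499.2  31.6] size [38.9 42.1] ang 88.0 circ [498.8  31.8] 21.4 z [72.3 75.3 78.5]
vase body 93 ctr [498.1  31.6] size [63.7 64.1] ang 31.4 circ [497.9  31.9] 33.0 z [28.3 42.7 44.9]
vase all 511 ctr [498.1  31.7] size [64.1 63.9] ang 41.8 circ [497.9  31.9] 33.0 z [32.  52.8 78. ]
c1 506 ctr [ 524.2 -313.6] size [ 35.7 104.7] ang 8.1 circ [ 519.6 -314.6] 52.9 z [26.  37.7 42.9]
c2 542 ctr [ 375.  -308.4] size [ 35.8 125.7] ang 5.4 circ [ 372.3 -308.5] 64.2 z [27.1 37.6 43.3]
tray 1124 ctr [ 490.3 -316.7] size [356.6 167.2] ang 3.4 circ [ 490.5 -314.4] 194.7 z [12.5 16.1 18.8]
chest top 8460 ctr [733.9  -2.2] size [300.5 208. ] ang 88.1 circ [734.1  -1.8] 181.8 z [ 97.4 100.2 103.7]
handle 420 ctr [596.9   4.3] size [170.7  42.8] ang 88.2 circ [616.6   3.7] 85.4 z [58.1 66.3 74.3]
bowl 476 ctr [378.  136.2] size [95.4 98.6] ang 0.1 circ [378.5 136.3] 49.5 z [25.9 39.8 48. ]
pink 243 ctr [348.3   7.9] size [42.5 42.7] ang 46.4 circ [349.   9.] 23.4 z [71.1 74.9 78.9]
book 799 ctr [ 374.3 -124.7] size [57.7 89.6] ang 0.3 circ [ 374.1 -124.6] 53.1 z [19.8 22.4 26.2]
stick 476 ctr [745.1 254.8] size [67.5 71.4] ang 9.4 circ [745.8 253.9] 38.7 z [ 10.4  18.8 127. ]
glass 597 ctr [ 752.9 -245.1] size [64.7 67.3] ang 83.6 circ [ 753.  -244.9] 33.8 z [16.3 59.5 87.1]
mat 2178 ((494.4785461425781, 329.2947692871094), 95.3072280883789) nan ((134.52548217773438, 219.9379119873047), (51.256736755371094, 55.76013946533203), 93.72769165039062)
red 271 ctr [342.4 288. ] size [41.8 41.3] ang 4.1 circ [342.9 287.6] 21.9 z [56.6 74.5 78.5]
```

View pics/crop0.png

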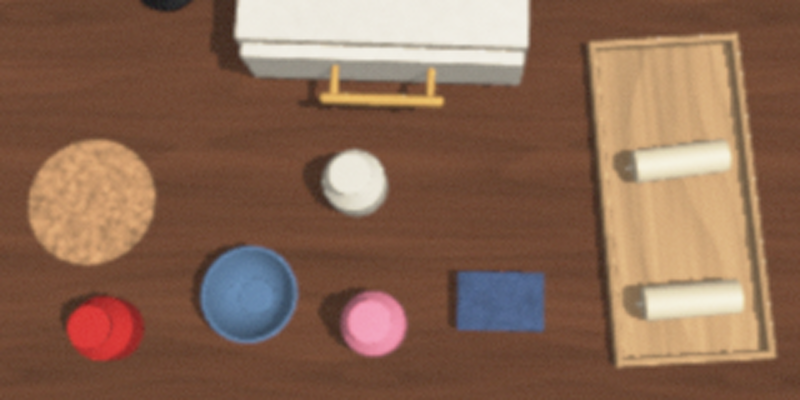

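White vase at crop (355,183) → full image (241,213) is the one meant; pink (249,269) and red (141,271) are look-alikes. Two ivory candles lie in the tray at (373,204) and (376,260); the green ones at (381,326) and (446,303) lie outside it.

>>> move_arm --rows '[{"xyz": [0.51, -0.94, 0]}, {"xyz": [0.51, -0.94, 0]}, {"xyz": [0.51, -0.94, 0]}, {"xyz": [0.51, -0.94, 0]}, {"xyz": [0.51, -0.94, 0]}, {"xyz": [0.51, -0.94, 0]}, {"xyz": [0.51, -0.94, 0]}, {"xyz": [0.51, -0.94, 0]}]' --jaw 1

```text
$.rows[0]: bad value
```

>>> move_arm --rows '[{"xyz": [0.51, -0.94, -0.1]}, {"xyz": [0.51, -0.94, -0.1]}, {"xyz": [0.51, -0.94, -0.1]}, {"xyz": [0.51, -0.94, -0.1]}, {"xyz": [0.51, -0.94, -0.1]}, {"xyz": [0.51, -0.94, -0.1]}, {"xyz": [0.51, -0.94, -0.1]}, {"xyz": [0.51, -0.94, -0.1]}]'

```text
$.rows[0]: bad value
```

Run:
```python
from h import *
P=np.load("top0.npy");z=P[...,2]; im=cv2.imread("pics/top0.png")
C=np.array(camera_info("top")["cam_to_world"]);K=np.array(camera_info("top")["K"])
def ray(u,v,zz):
    d=C[:3,:3]@[(u-K[0,2])/K[0,0],-(v-K[1,2])/K[1,1],-1]; return C[:3,3]+d*(zz-C[2,3])/d[2]
print("mat",ray(134.5,219.9,4), P[215:225,130:140].reshape(-1,3).mean(0))
# handle by colour
hsv=cv2.cvtColor(im,cv2.COLOR_BGR2HSV)
m=np.zeros(z.shape,bool);m[174:186,222:284]=1;m&=(hsv[...,1]>130)&(hsv[...,2]>130)&(z>50)
print("bar",cv2.minAreaRect(P[m][:,:2].astype(np.float32)),np.median(z[m]))
for r in [(185,222,345,400),(245,275,350,402)]:
    m=np.zeros(z.shape,bool);m[r[0]:r[1],r[2]:r[3]]=1;m&=(z>30)&(z<50)
    print(cv2.minAreaRect(P[m][:,:2].astype(np.float32)))
im,P=pts("wrist");z=P[...,2];m=(z>68)&(z<82)
s=sense();print(s["tcp_pos"],s["ee_rot"])
n,l,st,c=cv2.connectedComponentsWithStats(m.astype(np.uint8))
for i in range(1,n):
    if st[i,4]>150: 
        q=P[l==i]; print(st[i],np.median(q,0),cv2.minEnclosingCircle(q[:,:2].astype(np.float32)),im[l==i].mean(0))
```

```text
mat [481.99326608 328.5581315    4.        ] [483.11444397 328.64052478   4.02718083]
bar ((586.472900390625, 2.165203094482422), (126.65229797363281, 22.27377700805664), 88.25139617919922) 66.60411723830015
((524.3448486328125, -316.4111633300781), (32.700645446777344, 99.16291046142578), 8.133904457092285)
((375.9847412109375, -321.7071838378906), (33.5271110534668, 99.15255737304688), 5.926504135131836)
[191.60704896 594.50134433 222.00553781] [-1.79929843e+02  2.58474027e-03  1.62140300e+02]
[406 268  29  16 207] [316.12331121 706.65586406  75.42295232] ((316.44964599609375, 706.5352783203125), 13.344582557678223) [184.85990338 198.20289855 204.55072464]
[313 296  57  33 482] [334.27722882 616.72833595  75.0924059 ] ((334.24658203125, 615.72119140625), 34.04393005371094) [185.85477178 199.16804979 205.60373444]
```

>>> move_arm --rows '[{"xyz": [0.51, -0.94, 0], "yaw": 0}, {"xyz": [0.51, -0.94, 0], "yaw": 0}, {"xyz": [0.51, -0.94, 0], "yaw": 0}, {"xyz": [0.51, -0.94, 0], "yaw": 0}, {"xyz": [0.51, -0.94, 0], "yaw": 0}, {"xyz": [0.51, -0.94, 0], "yaw": 0}, {"xyz": [0.51, -0.94, 0], "yaw": 0}, {"xyz": [0.51, -0.94, 0], "yaw": 0}]' --jaw 1

```text
t: 0.82
tcp_pos: [346.1, 309.1, 222.7]
ee_rot: [-180.0, 0.0, 162.0]
contact_force: [1.5, 0.0, 0.5]
width: 87.8
grip_force: 0.0
```

>>> move_arm --rows '[{"xyz": [0.51, -0.94, -0.1], "yaw": 0}, {"xyz": [0.51, -0.94, -0.1], "yaw": 0}, {"xyz": [0.51, -0.94, -0.1], "yaw": 0}, {"xyz": [0.51, -0.94, -0.1], "yaw": 0}, {"xyz": [0.51, -0.94, -0.1], "yaw": 0}, {"xyz": [0.51, -0.94, -0.1], "yaw": 0}, {"xyz": [0.51, -0.94, -0.1], "yaw": 0}, {"xyz": [0.51, -0.94, -0.1], "yaw": 0}]'

```text
t: 1.48
tcp_pos: [498.7, 27.2, 192.6]
ee_rot: [-180.0, 0.0, 162.0]
contact_force: [0.4, 0.4, 0.0]
width: 88.2
grip_force: 0.0
```

```bash
cat >> h.py <<'E'
def blobs(name,lo,hi,mn=150):
    s=sense();print(np.round(s["t"],2),np.round(s["tcp_pos"],1),np.round(s["ee_rot"],1),round(s["width"],1))
    im,P=pts(name);z=P[...,2];m=(z>lo)&(z<hi)
    n,l,st,c=cv2.connectedComponentsWithStats(m.astype(np.uint8))
    for i in range(1,n):
        if st[i,4]>mn:
            q=P[l==i]; xy=q[:,:2].astype(np.float32); (c,r)=cv2.minEnclosingCircle(xy); R=cv2.minAreaRect(xy)
            print(st[i],"med",np.median(q,0).round(1),"circ",np.round(c,1),round(r,1),"rect",np.round(R[0],1),np.round(R[1],1),round(R[2],1),"bgr",im[l==i].mean(0).round())
    return im,P
E
python3 - <<'E'
from h import *
im,P=blobs("wrist",68,82)
cv2.imwrite("pics/w1.png",im)
E
```

```text
1.48 [498.7  27.2 192.6] [-180.    0.  162.] 88.2
[ 172    6   55   61 2646] med [349.5   9.1  73.8] circ [349.8   8.7] 21.6 rect [349.7   8.8] [42. 42.] 72.0 bgr [170. 155. 226.]
[ 264  181   48   47 1712] med [498.8  32.9  73.8] circ [499.5  32.7] 21.4 rect [499.4  32.8] [42.1 41.9] 28.0 bgr [186. 202. 207.]
[414 282  30  13 202] med [621.1 137.1  75.3] circ [621.  136.7] 11.3 rect [621.1 136.7] [22.5  2.5] 89.7 bgr [121. 133. 140.]
[254 299 119  30 906] med [617.7  28.   74.6] circ [617.5  19.6] 59.9 rect [617.4  19.6] [119.8   2.5] 88.2 bgr [135. 148. 153.]
```

>>> move_arm --rows '[{"xyz": [0, 0.018, -0.08], "yaw": 0}, {"xyz": [0, 0.018, -0.18], "yaw": 0}, {"xyz": [0, 0.018, -0.28], "yaw": 0}, {"xyz": [0, 0.018, -0.38], "yaw": 0}, {"xyz": [0, 0.018, -0.46], "yaw": 0}, {"xyz": [0, 0.018, -0.54], "yaw": 0}, {"xyz": [0, 0.018, -0.58], "yaw": 0}, {"xyz": [0, 0.018, -0.592], "yaw": 0}]'

```text
t: 2.2
tcp_pos: [496.0, 36.3, 12.8]
ee_rot: [-179.9, -0.2, 162.1]
contact_force: [0.3, -0.1, 0.5]
width: 87.6
grip_force: 0.0
```

>>> move_arm --rows '[{"xyz": [0, 0, 0], "yaw": 0}, {"xyz": [0, 0, 0], "yaw": 0}, {"xyz": [0, 0, 0], "yaw": 0}, {"xyz": [0, 0, 0], "yaw": 0}, {"xyz": [0, 0, 0], "yaw": 0}, {"xyz": [0, 0, 0], "yaw": 0}, {"xyz": [0, 0, 0], "yaw": 0}, {"xyz": [0, 0, 0], "yaw": 0}]' --jaw -1

```text
t: 2.87
tcp_pos: [498.4, 36.2, 16.0]
ee_rot: [180.0, 0.1, 162.1]
contact_force: [-1.7, -0.7, 8.2]
width: 64.9
grip_force: 30.0
```

>>> move_arm --rows '[{"xyz": [0, 0, 0.03], "yaw": 0}, {"xyz": [0, 0, 0.08], "yaw": 0}, {"xyz": [0, 0, 0.14], "yaw": 0}, {"xyz": [0, 0, 0.2], "yaw": 0}, {"xyz": [0, 0, 0.24], "yaw": 0}, {"xyz": [0, 0, 0.27], "yaw": 0}, {"xyz": [0, 0, 0.28], "yaw": 0}, {"xyz": [0, 0, 0.28], "yaw": 0}]'

```text
t: 3.53
tcp_pos: [497.9, 36.5, 99.7]
ee_rot: [180.0, 0.0, 162.1]
contact_force: [0.5, 0.7, -3.1]
width: 64.7
grip_force: 30.0
```

>>> move_arm --rows '[{"xyz": [-0.003, 0.06, 0], "yaw": 0}, {"xyz": [-0.01, 0.16, 0], "yaw": 0}, {"xyz": [-0.016, 0.28, 0], "yaw": 0}, {"xyz": [-0.022, 0.4, 0], "yaw": 0}, {"xyz": [-0.029, 0.53, 0], "yaw": 0}, {"xyz": [-0.035, 0.65, 0], "yaw": 0}, {"xyz": [-0.041, 0.76, 0], "yaw": 0}, {"xyz": [-0.047, 0.85, 0], "yaw": 0}]'

```text
t: 4.2
tcp_pos: [482.2, 294.1, 97.8]
ee_rot: [-180.0, -0.1, 162.3]
contact_force: [0.8, 0.8, -3.8]
width: 65.1
grip_force: 30.0
```

>>> move_arm --rows '[{"xyz": [-0.003, 0.06, 0], "yaw": 0}, {"xyz": [-0.006, 0.1, 0], "yaw": 0}, {"xyz": [-0.006, 0.12, 0], "yaw": 0}, {"xyz": [-0.006, 0.127, 0], "yaw": 0}, {"xyz": [-0.006, 0.127, 0], "yaw": 0}, {"xyz": [-0.006, 0.127, 0], "yaw": 0}, {"xyz": [-0.006, 0.127, 0], "yaw": 0}, {"xyz": [-0.006, 0.127, 0], "yaw": 0}]'

```text
t: 4.87
tcp_pos: [482.2, 328.2, 99.2]
ee_rot: [-180.0, 0.0, 162.0]
contact_force: [-0.4, -0.7, -3.1]
width: 65.2
grip_force: 30.0
```

Run:
```python
from h import *
s=sense();print(s["tcp_pos"],s["contact_force"],s["width"])
im,P=pts("side");cv2.imwrite("pics/s1.png",im[60:260,150:420].repeat(2,0).repeat(2,1))
```

```text
[482.24963506 328.15765063  99.19328068] [-0.36792953 -0.74312022 -3.14613339] 65.17277800709334
```

View pics/s1.png

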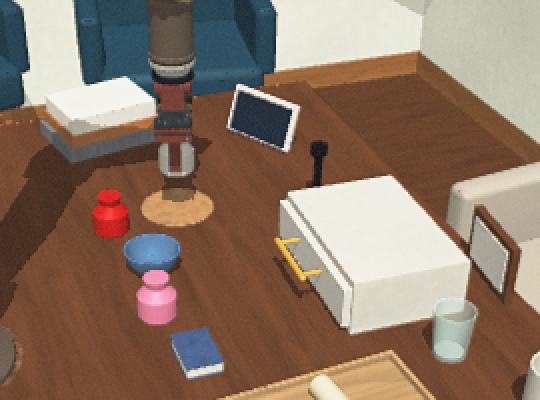

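The vase hangs upright in the gripper at crop (177,160), over the mat at (177,207). Lowering it now.

>>> move_arm --rows '[{"xyz": [0, 0, -0.05], "yaw": 0}, {"xyz": [0, 0, -0.12], "yaw": 0}, {"xyz": [0, 0, -0.18], "yaw": 0}, {"xyz": [0, 0, -0.22], "yaw": 0}, {"xyz": [0, 0, -0.245], "yaw": 0}, {"xyz": [0, 0, -0.255], "yaw": 0}, {"xyz": [0, 0, -0.263], "yaw": 0}, {"xyz": [0, 0, -0.263], "yaw": 0}]'

```text
t: 5.58
tcp_pos: [482.3, 329.5, 20.6]
ee_rot: [180.0, 0.0, 162.1]
contact_force: [-0.6, 0.2, -3.0]
width: 65.1
grip_force: 30.0
```

>>> move_arm --rows '[{"xyz": [0, 0, 0], "yaw": 0}, {"xyz": [0, 0, 0], "yaw": 0}, {"xyz": [0, 0, 0], "yaw": 0}, {"xyz": [0, 0, 0], "yaw": 0}, {"xyz": [0, 0, 0], "yaw": 0}, {"xyz": [0, 0, 0], "yaw": 0}, {"xyz": [0, 0, 0], "yaw": 0}, {"xyz": [0, 0, 0], "yaw": 0}]' --jaw 1

```text
t: 6.25
tcp_pos: [481.8, 329.4, 20.2]
ee_rot: [180.0, 0.0, 162.1]
contact_force: [0.3, 0.7, -0.6]
width: 87.8
grip_force: 0.0
```

>>> move_arm --rows '[{"xyz": [0, 0, 0.03], "yaw": 0}, {"xyz": [0, 0, 0.1], "yaw": 0}, {"xyz": [0, 0, 0.2], "yaw": 0}, {"xyz": [0, 0, 0.3], "yaw": 0}, {"xyz": [0, 0, 0.4], "yaw": 0}, {"xyz": [0, 0, 0.5], "yaw": 0}, {"xyz": [0, 0, 0.5], "yaw": 0}, {"xyz": [0, 0, 0.5], "yaw": 0}]'

```text
t: 6.92
tcp_pos: [482.8, 330.0, 172.6]
ee_rot: [179.8, 0.1, 162.1]
contact_force: [-0.5, -0.6, -1.2]
width: 87.6
grip_force: 0.0
```

Run:
```python
from h import *
blobs("wrist",68,90)
```

```text
6.92 [482.8 330.  172.6] [1.798e+02 1.000e-01 1.621e+02] 87.6
[ 139   21   59   65 2963] med [342.8 289.6  73.9] circ [343.2 289.2] 21.6 rect [343.1 289.3] [42.5 42.4] 3.2 bgr [ 75.  80. 225.]
[ 255  190   51   50 1982] med [483.2 329.5  77.8] circ [484.2 329.1] 21.5 rect [484.  329.1] [42.1 42.1] 83.3 bgr [197. 213. 219.]
[139 387  35  32 571] med [636.  149.1  79. ] circ [643.3 149.1] 23.1 rect [642.9 142. ] [20.6 45.9] 86.9 bgr [138. 150. 156.]
```

>>> move_arm --rows '[{"xyz": [0.02, -0.07, 0.03], "yaw": -0.05}, {"xyz": [0.03, -0.14, 0.06], "yaw": -0.1}, {"xyz": [0.05, -0.21, 0.1], "yaw": -0.16}, {"xyz": [0.07, -0.28, 0.1], "yaw": -0.21}, {"xyz": [0.08, -0.35, 0.1], "yaw": -0.26}, {"xyz": [0.1, -0.42, 0.1], "yaw": -0.31}, {"xyz": [0.12, -0.49, 0.1], "yaw": -0.36}, {"xyz": [0.13, -0.55, 0.1], "yaw": -0.41}]' --jaw -0.36

```text
t: 7.63
tcp_pos: [520.4, 162.4, 198.8]
ee_rot: [-179.9, 0.0, 125.0]
contact_force: [-0.3, 0.4, -0.6]
width: 38.0
grip_force: 0.0
```

>>> move_arm --rows '[{"xyz": [0.02, -0.07, 0], "yaw": -0.05}, {"xyz": [0.04, -0.15, 0], "yaw": -0.11}, {"xyz": [0.06, -0.23, 0], "yaw": -0.17}, {"xyz": [0.08, -0.31, 0], "yaw": -0.23}, {"xyz": [0.1, -0.4, 0], "yaw": -0.29}, {"xyz": [0.12, -0.49, 0], "yaw": -0.35}, {"xyz": [0.13, -0.54, 0], "yaw": -0.4}, {"xyz": [0.13, -0.54, 0], "yaw": -0.412}]'

```text
t: 8.3
tcp_pos: [559.3, -2.1, 199.1]
ee_rot: [-179.9, 0.2, 87.6]
contact_force: [-0.7, -0.3, -0.1]
width: 28.0
grip_force: 0.0
```

Run:
```python
from h import *
im,P=blobs("wrist",52,72,60); cv2.imwrite("pics/w2.png",im)
```

```text
8.3 [559.3  -2.1 199.1] [-179.9    0.2   87.6] 28.0
[ 299   17   54  267 3086] med [588.8  22.8  64.9] circ [618.1  28.7] 119.7 rect [597.8  29.4] [239.4  40.9] 88.1 bgr [ 93. 140. 165.]
[ 50 172  42  46 685] med [365.6  15.3  55.8] circ [352.3   9.3] 22.6 rect [358.7  11.9] [27.7 44.5] 20.4 bgr [ 99.  87. 145.]
[463 369  21  15 144] med [ 764.1 -214.6   64.8] circ [ 765.5 -219.6] 16.0 rect [ 766.6 -217.1] [ 5.5 32.1] 65.6 bgr [ 97. 108. 110.]
[464 391  25  28 419] med [ 778.5 -258.6   63. ] circ [ 775.4 -252.1] 18.2 rect [ 778.7 -253.3] [36.4  8.7] 70.0 bgr [ 82.  94. 100.]
```

View pics/w2.png

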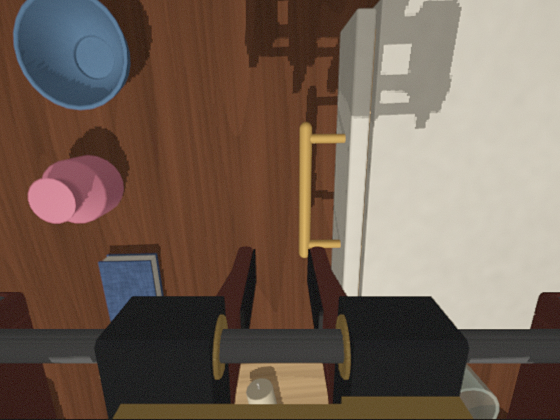

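The bar runs from (306,125) to (304,256), with its posts at rows 139 and 244. Next I'll locate it precisely.

Run:
```python
from h import *
im,P=pts("wrist");z=P[...,2];h=cv2.cvtColor(im,cv2.COLOR_BGR2HSV)
m=np.zeros(z.shape,bool);m[120:262,298:313]=1;m&=(h[...,1]>110)&(h[...,2]>120)&(z>50)&(z<75)
q=P[m];print(len(q),cv2.minAreaRect(q[:,:2].astype(np.float32)),np.median(q,0),np.percentile(z[m],[5,95]))
```

```text
1492 ((582.7653198242188, 3.154827117919922), (129.46075439453125, 12.783422470092773), 88.23361206054688) [581.50650869  10.68376722  65.45976341] [62.69962007 67.0624577 ]
```

>>> move_arm --rows '[{"xyz": [0.04, 0.002, -0.05], "yaw": 0}, {"xyz": [0.074, 0.002, -0.12], "yaw": 0}, {"xyz": [0.074, 0.002, -0.2], "yaw": 0}, {"xyz": [0.074, 0.002, -0.28], "yaw": 0}, {"xyz": [0.074, 0.002, -0.32], "yaw": 0}, {"xyz": [0.074, 0.002, -0.34], "yaw": 0}, {"xyz": [0.074, 0.002, -0.34], "yaw": 0}, {"xyz": [0.074, 0.002, -0.34], "yaw": 0}]'

```text
t: 9.07
tcp_pos: [582.3, 3.4, 98.7]
ee_rot: [180.0, -0.0, 88.2]
contact_force: [-0.4, 0.0, -0.1]
width: 28.1
grip_force: 0.0
```

>>> move_arm --rows '[{"xyz": [0, 0, -0.03], "yaw": 0}, {"xyz": [0, 0, -0.06], "yaw": 0}, {"xyz": [0, 0, -0.09], "yaw": 0}, {"xyz": [0, 0, -0.12], "yaw": 0}, {"xyz": [0, 0, -0.15], "yaw": 0}, {"xyz": [0, 0, -0.17], "yaw": 0}, {"xyz": [0, 0, -0.183], "yaw": 0}, {"xyz": [0, 0, -0.183], "yaw": 0}]'

```text
t: 9.73
tcp_pos: [581.5, 2.8, 42.1]
ee_rot: [-179.9, 0.0, 88.1]
contact_force: [-0.4, -0.3, 1.1]
width: 28.1
grip_force: 0.0
```

>>> move_arm --rows '[{"xyz": [0, 0, 0], "yaw": 0}, {"xyz": [0, 0, 0], "yaw": 0}, {"xyz": [0, 0, 0], "yaw": 0}, {"xyz": [0, 0, 0], "yaw": 0}, {"xyz": [0, 0, 0], "yaw": 0}, {"xyz": [0, 0, 0], "yaw": 0}, {"xyz": [0, 0, 0], "yaw": 0}, {"xyz": [0, 0, 0], "yaw": 0}]' --jaw -1

```text
t: 10.4
tcp_pos: [581.6, 3.0, 43.6]
ee_rot: [-180.0, -0.0, 88.2]
contact_force: [-4.9, -0.5, 5.5]
width: 10.1
grip_force: 30.0
```

>>> move_arm --rows '[{"xyz": [-0.02, 0.001, 0], "yaw": 0}, {"xyz": [-0.06, 0.002, 0], "yaw": 0}, {"xyz": [-0.1, 0.003, 0], "yaw": 0}, {"xyz": [-0.14, 0.005, 0], "yaw": 0}, {"xyz": [-0.18, 0.006, 0], "yaw": 0}, {"xyz": [-0.22, 0.007, 0], "yaw": 0}, {"xyz": [-0.26, 0.009, 0], "yaw": 0}, {"xyz": [-0.3, 0.01, 0], "yaw": 0}]'

```text
t: 11.07
tcp_pos: [492.4, 5.7, 43.6]
ee_rot: [179.9, 0.0, 88.1]
contact_force: [2.0, -1.7, 0.2]
width: 10.2
grip_force: 30.0
```

>>> move_arm --rows '[{"xyz": [-0.04, 0.001, 0], "yaw": 0}, {"xyz": [-0.08, 0.003, 0], "yaw": 0}, {"xyz": [-0.12, 0.004, 0], "yaw": 0}, {"xyz": [-0.15, 0.005, 0], "yaw": 0}, {"xyz": [-0.18, 0.006, 0], "yaw": 0}, {"xyz": [-0.195, 0.0065, 0], "yaw": 0}, {"xyz": [-0.201, 0.0066, 0], "yaw": 0}, {"xyz": [-0.201, 0.0066, 0], "yaw": 0}]'

```text
t: 11.73
tcp_pos: [432.1, 7.6, 43.5]
ee_rot: [179.9, 0.0, 88.1]
contact_force: [0.0, -4.9, 5.5]
width: 10.1
grip_force: 30.0
```

>>> move_arm --rows '[{"xyz": [0, 0, 0], "yaw": 0}, {"xyz": [0, 0, 0], "yaw": 0}, {"xyz": [0, 0, 0], "yaw": 0}, {"xyz": [0, 0, 0], "yaw": 0}, {"xyz": [0, 0, 0], "yaw": 0}, {"xyz": [0, 0, 0], "yaw": 0}, {"xyz": [0, 0, 0], "yaw": 0}, {"xyz": [0, 0, 0], "yaw": 0}]' --jaw -0.36

```text
t: 12.4
tcp_pos: [431.7, 8.0, 43.2]
ee_rot: [-180.0, -0.0, 88.2]
contact_force: [-0.1, 0.9, 0.1]
width: 28.1
grip_force: 0.0
```

>>> move_arm --rows '[{"xyz": [0, 0, 0.03], "yaw": 0}, {"xyz": [0, 0, 0.1], "yaw": 0}, {"xyz": [0, 0, 0.2], "yaw": 0}, {"xyz": [0, 0, 0.3], "yaw": 0}, {"xyz": [0, 0, 0.4], "yaw": 0}, {"xyz": [0, 0, 0.5], "yaw": 0}, {"xyz": [0, 0, 0.55], "yaw": 0}, {"xyz": [0, 0, 0.55], "yaw": 0}]'

```text
t: 13.07
tcp_pos: [433.5, 7.9, 211.8]
ee_rot: [179.7, -0.2, 88.1]
contact_force: [1.0, 0.4, 0.1]
width: 27.8
grip_force: 0.0
```

Run:
```python
from h import *
im,P=pts("top");cv2.imwrite("pics/top1.png",im)
z=P[...,2]
for n,r,lo,hi in [("c1",(185,225,345,402),30,50),("c2",(240,280,350,402),30,50),("panel",(150,250,185,320),83,94),("dfloor",(165,240,185,320),18,26)]:
    m=np.zeros(z.shape,bool);m[r[0]:r[1],r[2]:r[3]]=1;m&=(z>lo)&(z<hi)
    q=P[m]; print(n,len(q),cv2.minAreaRect(q[:,:2].astype(np.float32)))
```

```text
c1 443 ((524.2688598632812, -316.6274719238281), (33.02920150756836, 99.98211669921875), 7.401142120361328)
c2 484 ((376.0612487792969, -321.7164611816406), (33.009765625, 99.99176788330078), 5.302591323852539)
panel 384 ((547.07666015625, -72.19934844970703), (150.1367950439453, 167.0841827392578), 88.8681411743164)
dfloor 2163 ((550.0878295898438, -72.20433044433594), (146.6029052734375, 172.3707733154297), 88.36576080322266)
```

View pics/top1.png

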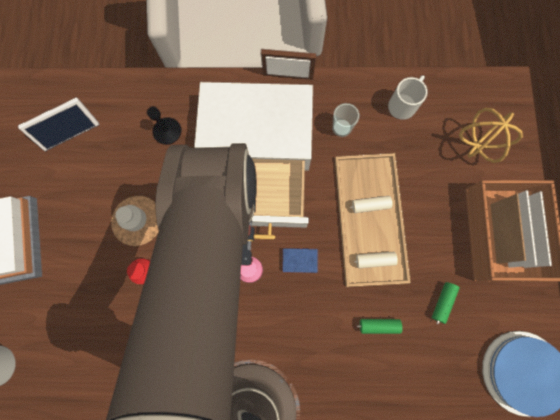

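The drawer is out (front edge near rows 218–226), the vase stands on the mat at (130,217), and the candles have not moved.

>>> move_arm --rows '[{"xyz": [0.02, -0.05, 0], "yaw": 0.01}, {"xyz": [0.04, -0.12, 0], "yaw": 0.02}, {"xyz": [0.06, -0.2, 0], "yaw": 0.03}, {"xyz": [0.08, -0.28, 0], "yaw": 0.04}, {"xyz": [0.1, -0.36, 0], "yaw": 0.06}, {"xyz": [0.12, -0.44, 0], "yaw": 0.08}, {"xyz": [0.14, -0.52, 0], "yaw": 0.1}, {"xyz": [0.16, -0.6, 0], "yaw": 0.107}]' --jaw 0.36

```text
t: 13.78
tcp_pos: [479.0, -173.2, 207.0]
ee_rot: [-179.9, -0.0, 97.9]
contact_force: [-0.3, 0.3, -0.8]
width: 59.6
grip_force: 0.0
```

>>> move_arm --rows '[{"xyz": [0.03, -0.1, 0], "yaw": 0}, {"xyz": [0.06, -0.2, 0], "yaw": 0}, {"xyz": [0.09, -0.3, 0], "yaw": 0}, {"xyz": [0.12, -0.4, 0], "yaw": 0}, {"xyz": [0.14, -0.46, 0], "yaw": 0}, {"xyz": [0.149, -0.482, 0], "yaw": 0}, {"xyz": [0.149, -0.482, 0], "yaw": 0}, {"xyz": [0.149, -0.482, 0], "yaw": 0}]'

```text
t: 14.45
tcp_pos: [523.7, -316.0, 207.1]
ee_rot: [-179.9, -0.1, 97.8]
contact_force: [-0.0, 0.6, -0.7]
width: 59.9
grip_force: 0.0
```

Run:
```python
from h import *
im,P=blobs("wrist",28,45,400)
```

```text
14.45 [ 523.7 -316.   207.1] [-1.799e+02 -1.000e-01  9.780e+01] 59.9
[ 348    0  212   60 1383] med [ 648.5 -149.4   36.3] circ [ 663.5 -142.4] 104.4 rect [ 663.5 -143.1] [ 16.1 208.5] 87.1 bgr [ 99. 115. 124.]
[483 125  36  58 482] med [ 727.1 -243.5   37.1] circ [ 744.4 -245.5] 28.3 rect [ 734.3 -245.9] [22.2 56.6] 2.4 bgr [136. 148. 143.]
[ 124  129   39   97 2931] med [ 380.9 -318.3   36.6] circ [ 377.6 -321.9] 51.7 rect [ 377.7 -322. ] [33.5 99.9] 5.4 bgr [161. 187. 199.]
[520 132  32  50 674] med [ 777.3 -245.6   37.2] circ [ 764.4 -245.1] 24.5 rect [ 773.2 -245.4] [49.1 17.6] 88.2 bgr [ 93. 107. 113.]
[ 268  144   32   94 2784] med [ 525.3 -313.    36.6] circ [ 525.6 -316.6] 51.4 rect [ 525.7 -316.3] [32.8 99.5] 7.9 bgr [165. 191. 203.]
[  8 279  58  37 868] med [ 256.7 -481.9   33. ] circ [ 255.9 -479.7] 30.6 rect [ 253.5 -484.5] [26.7 60.4] 66.0 bgr [ 69. 130.  57.]
[488 278  59  24 497] med [ 796.6 -388.5   36.6] circ [ 808.3 -395.6] 28.7 rect [ 805.3 -389.5] [57.3 13.9] 26.2 bgr [ 99. 111. 115.]
[ 191  380  103   23 1108] med [ 509.5 -580.3   36.6] circ [ 510.3 -582.4] 65.1 rect [ 510.3 -580.3] [  5.3 130.3] 89.3 bgr [39. 62. 94.]
```

>>> move_arm --rows '[{"xyz": [0.004, 0, -0.08], "yaw": 0}, {"xyz": [0.004, 0, -0.18], "yaw": 0}, {"xyz": [0.004, 0, -0.28], "yaw": 0}, {"xyz": [0.004, 0, -0.38], "yaw": 0}, {"xyz": [0.004, 0, -0.46], "yaw": 0}, {"xyz": [0.004, 0, -0.52], "yaw": 0}, {"xyz": [0.004, 0, -0.55], "yaw": 0}, {"xyz": [0.004, 0, -0.55], "yaw": 0}]'

```text
t: 15.17
tcp_pos: [524.9, -314.4, 41.6]
ee_rot: [-179.9, -0.1, 97.9]
contact_force: [-0.1, -0.3, -0.3]
width: 60.1
grip_force: 0.0
```

>>> move_arm --rows '[{"xyz": [0, 0, -0.03], "yaw": 0}, {"xyz": [0, 0, -0.06], "yaw": 0}, {"xyz": [0, 0, -0.09], "yaw": 0}, {"xyz": [0, 0, -0.11], "yaw": 0}, {"xyz": [0, 0, -0.118], "yaw": 0}, {"xyz": [0, 0, -0.118], "yaw": 0}, {"xyz": [0, 0, -0.118], "yaw": 0}, {"xyz": [0, 0, -0.118], "yaw": 0}]'

```text
t: 15.83
tcp_pos: [525.8, -316.9, 8.2]
ee_rot: [180.0, 0.0, 97.8]
contact_force: [0.9, 0.1, 0.0]
width: 60.1
grip_force: 0.0
```

>>> move_arm --rows '[{"xyz": [0, 0, 0], "yaw": 0}, {"xyz": [0, 0, 0], "yaw": 0}, {"xyz": [0, 0, 0], "yaw": 0}, {"xyz": [0, 0, 0], "yaw": 0}, {"xyz": [0, 0, 0], "yaw": 0}, {"xyz": [0, 0, 0], "yaw": 0}, {"xyz": [0, 0, 0], "yaw": 0}, {"xyz": [0, 0, 0], "yaw": 0}]' --jaw -1

```text
t: 16.5
tcp_pos: [525.7, -316.7, 8.0]
ee_rot: [180.0, 0.0, 97.8]
contact_force: [0.4, 0.6, 2.2]
width: 35.4
grip_force: 30.0
```

>>> move_arm --rows '[{"xyz": [0, 0, 0.03], "yaw": 0}, {"xyz": [0, 0, 0.08], "yaw": 0}, {"xyz": [0, 0, 0.16], "yaw": 0}, {"xyz": [0, 0, 0.26], "yaw": 0}, {"xyz": [0, 0, 0.36], "yaw": 0}, {"xyz": [0, 0, 0.44], "yaw": 0}, {"xyz": [0, 0, 0.49], "yaw": 0}, {"xyz": [0, 0, 0.5], "yaw": 0}]'

```text
t: 17.17
tcp_pos: [526.8, -317.9, 162.2]
ee_rot: [179.7, 0.2, 97.8]
contact_force: [1.1, -0.1, -0.7]
width: 35.5
grip_force: 30.0
```

>>> move_arm --rows '[{"xyz": [0, 0.03, 0], "yaw": 0.07}, {"xyz": [0.01, 0.08, 0], "yaw": 0.14}, {"xyz": [0.01, 0.16, 0], "yaw": 0.21}, {"xyz": [0.02, 0.24, 0], "yaw": 0.28}, {"xyz": [0.03, 0.32, 0], "yaw": 0.35}, {"xyz": [0.03, 0.4, 0], "yaw": 0.42}, {"xyz": [0.04, 0.48, 0], "yaw": 0.49}, {"xyz": [0.05, 0.56, 0], "yaw": 0.56}]'

```text
t: 17.83
tcp_pos: [540.0, -147.5, 157.7]
ee_rot: [-180.0, -0.0, 148.5]
contact_force: [0.2, -0.5, -1.1]
width: 35.1
grip_force: 30.0
```

>>> move_arm --rows '[{"xyz": [0.01, 0.08, 0], "yaw": 0.07}, {"xyz": [0.01, 0.16, 0], "yaw": 0.14}, {"xyz": [0.02, 0.23, 0], "yaw": 0.21}, {"xyz": [0.029, 0.28, 0], "yaw": 0.27}, {"xyz": [0.029, 0.31, 0], "yaw": 0.31}, {"xyz": [0.029, 0.315, 0], "yaw": 0.333}, {"xyz": [0.029, 0.315, 0], "yaw": 0.333}, {"xyz": [0.029, 0.315, 0], "yaw": 0.333}]'

```text
t: 18.5
tcp_pos: [548.9, -54.4, 157.7]
ee_rot: [-180.0, -0.0, 178.1]
contact_force: [-0.1, 0.3, -0.5]
width: 35.2
grip_force: 30.0
```

Run:
```python
from h import *
s=sense();print(s["tcp_pos"],s["ee_rot"],s["width"])
im,P=pts("wrist");cv2.imwrite("pics/w3.png",im)
z=P[...,2]
for n,lo,hi in [("walls78",74,82),("panel88",84,92),("floor",18,26),("top",95,105)]:
    m=((z>lo)&(z<hi)).astype(np.uint8);k,l,st,c=cv2.connectedComponentsWithStats(m)
    for i in range(1,k):
        if st[i,4]>250:
            q=P[l==i][:,:2].astype(np.float32);R=cv2.minAreaRect(q);print(n,st[i],np.round(R[0]),np.round(R[1]),round(R[2],1))
```

```text
[548.94330418 -54.4158599  157.70281266] [-1.79989761e+02 -3.24356994e-02  1.78069418e+02] 35.23959909953746
walls78 [ 176  129  374  187 6291] [561.  12.] [286. 157.] 88.2
panel88 [ 153  107  407   23 8985] [475.   0.] [281.  15.] 88.0
panel88 [463 313  71   8 315] [636. 122.] [59.  2.] 88.2
floor [ 132    0  115   36 3880] [ 393. -124.] [91. 26.] 88.3
floor [495   0  65  40 604] [407. 152.] [16. 51.] 26.6
floor [  202   137   293   171 31903] [578.   4.] [260. 172.] 88.2
top [470 322  62   7 385] [637. 117.] [50.  5.] 87.7
top [ 224  363  116   41 3451] [687. -59.] [99. 44.] 87.9
top [ 476  363   45   56 1813] [702. 122.] [33. 61.] 88.1
```

View pics/w3.png

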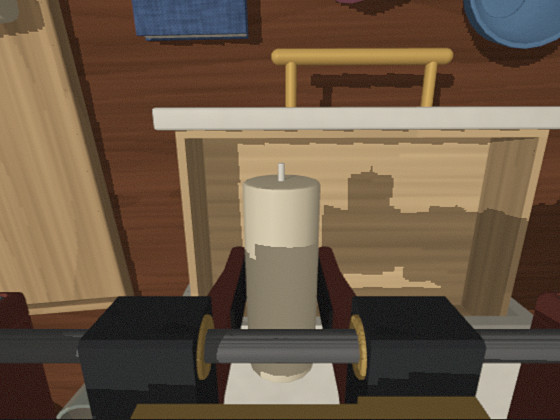

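The candle hangs level at (282,250), over the drawer's right part and clear of its walls.

>>> move_arm --rows '[{"xyz": [0, 0, -0.06], "yaw": 0}, {"xyz": [0, 0, -0.13], "yaw": 0}, {"xyz": [0, 0, -0.2], "yaw": 0}, {"xyz": [0, 0, -0.27], "yaw": 0}, {"xyz": [0, 0, -0.33], "yaw": 0}, {"xyz": [0, 0, -0.36], "yaw": 0}, {"xyz": [0, 0, -0.38], "yaw": 0}, {"xyz": [0, 0, -0.38], "yaw": 0}]'

```text
t: 19.22
tcp_pos: [548.8, -54.6, 43.1]
ee_rot: [-180.0, -0.1, 178.1]
contact_force: [0.3, 0.3, -0.5]
width: 35.6
grip_force: 30.0
```

>>> move_arm --rows '[{"xyz": [0, 0, -0.01], "yaw": 0}, {"xyz": [0, 0, -0.02], "yaw": 0}, {"xyz": [0, 0, -0.03], "yaw": 0}, {"xyz": [0, 0, -0.04], "yaw": 0}, {"xyz": [0, 0, -0.05], "yaw": 0}, {"xyz": [0, 0, -0.057], "yaw": 0}, {"xyz": [0, 0, -0.057], "yaw": 0}, {"xyz": [0, 0, -0.057], "yaw": 0}]'

```text
t: 19.88
tcp_pos: [549.3, -54.2, 26.7]
ee_rot: [-180.0, -0.0, 178.2]
contact_force: [0.1, -0.8, -1.2]
width: 35.4
grip_force: 30.0
```

>>> move_arm --rows '[{"xyz": [0, 0, 0], "yaw": 0}, {"xyz": [0, 0, 0], "yaw": 0}, {"xyz": [0, 0, 0], "yaw": 0}, {"xyz": [0, 0, 0], "yaw": 0}, {"xyz": [0, 0, 0], "yaw": 0}, {"xyz": [0, 0, 0], "yaw": 0}, {"xyz": [0, 0, 0], "yaw": 0}, {"xyz": [0, 0, 0], "yaw": 0}]' --jaw 0.36

```text
t: 20.55
tcp_pos: [549.4, -54.1, 26.8]
ee_rot: [180.0, 0.0, 178.2]
contact_force: [0.6, 0.1, -0.9]
width: 59.6
grip_force: 0.0
```

>>> move_arm --rows '[{"xyz": [0, 0, 0.03], "yaw": 0}, {"xyz": [0, 0, 0.08], "yaw": 0}, {"xyz": [0, 0, 0.16], "yaw": 0}, {"xyz": [0, 0, 0.26], "yaw": 0}, {"xyz": [0, 0, 0.36], "yaw": 0}, {"xyz": [0, 0, 0.46], "yaw": 0}, {"xyz": [0, 0, 0.5], "yaw": 0}, {"xyz": [0, 0, 0.5], "yaw": 0}]'

```text
t: 21.22
tcp_pos: [551.2, -54.5, 180.7]
ee_rot: [180.0, 0.4, 178.1]
contact_force: [1.2, -0.3, -0.9]
width: 60.0
grip_force: 0.0
```

Run:
```python
from h import *
im,P=blobs("wrist",48,64,400)
z=P[...,2]
blobs("top",30,50,300)
```

```text
21.22 [551.2 -54.5 180.7] [180.    0.4 178.1] 60.0
[291  61 131  43 522] med [438.8  22.   62.9] circ [451.    7.4] 52.2 rect [451.1   7.6] [102.2  31.2] 88.1 bgr [ 56. 103. 132.]
[196 132  14 121 513] med [ 535.7 -124.5   56.3] circ [ 540.4 -124.7] 54.9 rect [ 540.4 -124.7] [  0.9 109.9] 88.2 bgr [52. 74. 91.]
[ 465  132   43  164 1875] med [563.7 132.7  56.3] circ [575.2 132.6] 81.5 rect [575.2 132.4] [  2.9 163. ] 88.2 bgr [ 63.  89. 109.]
[ 264  145   36  107 3469] med [544.8 -53.9  54.7] circ [549.2 -54.3] 51.6 rect [549.2 -54. ] [31.6 99.9] 88.1 bgr [149. 174. 186.]
21.27 [550.2 -54.2 178.6] [180.    0.2 178.2] 59.5
[ 34 112  60  34 419] med [729.5 532.2  40.2] circ [734.9 535.9] 84.9 rect [729.8 532.9] [ 17.4 169.7] 30.7 bgr [77. 67. 62.]
[470 185  14  96 369] med [ 444.2 -580.7   40. ] circ [ 448.5 -580.4] 123.2 rect [ 448.5 -580.8] [246.5   6.1] 0.2 bgr [ 52.  73. 105.]
[  0 196  35  86 502] med [415.4 596.1  37.6] circ [427.  629.8] 115.5 rect [422.7 598.4] [ 81.4 230.5] 81.9 bgr [ 90. 114. 152.]
[357 252  40  16 488] med [ 376.4 -321.5   38. ] circ [ 376. -322.] 51.1 rect [ 375.8 -321.8] [33.6 99.8] 4.9 bgr [209. 231. 237.]
[435 283  24  40 445] med [ 267.9 -492.3   35.1] circ [ 269.2 -493.9] 50.2 rect [ 269.5 -493.9] [ 31.  100.1] 65.6 bgr [ 92. 167.  78.]
[361 320  41  13 445] med [ 210.6 -325.4   34.9] circ [ 210.8 -326.2] 50.6 rect [ 210.3 -326.1] [29.  99.6] 0.5 bgr [ 94. 172.  78.]
[ 492  336   68   81 4471] med [ 100.1 -672.    41.3] circ [  99.3 -679.5] 90.9 rect [ 101.6 -668.4] [157.5 179.1] 80.2 bgr [200. 158. 121.]
```

>>> move_arm --rows '[{"xyz": [-0.03, -0.05, 0], "yaw": -0.05}, {"xyz": [-0.08, -0.12, 0], "yaw": -0.12}, {"xyz": [-0.13, -0.2, 0], "yaw": -0.19}, {"xyz": [-0.18, -0.28, 0], "yaw": -0.26}, {"xyz": [-0.23, -0.36, 0], "yaw": -0.33}, {"xyz": [-0.28, -0.44, 0], "yaw": -0.4}, {"xyz": [-0.33, -0.52, 0], "yaw": -0.47}, {"xyz": [-0.38, -0.6, 0], "yaw": -0.54}]'

```text
t: 21.98
tcp_pos: [433.5, -234.7, 175.5]
ee_rot: [-179.9, -0.1, 129.2]
contact_force: [-0.2, -0.4, -0.7]
width: 59.8
grip_force: 0.0
```

>>> move_arm --rows '[{"xyz": [-0.05, -0.08, 0], "yaw": -0.07}, {"xyz": [-0.1, -0.16, 0], "yaw": -0.14}, {"xyz": [-0.14, -0.22, 0], "yaw": -0.21}, {"xyz": [-0.18, -0.27, 0], "yaw": -0.28}, {"xyz": [-0.194, -0.292, 0], "yaw": -0.34}, {"xyz": [-0.194, -0.292, 0], "yaw": -0.379}, {"xyz": [-0.194, -0.292, 0], "yaw": -0.379}, {"xyz": [-0.194, -0.292, 0], "yaw": -0.379}]'

```text
t: 22.65
tcp_pos: [376.6, -321.2, 175.7]
ee_rot: [-179.9, -0.0, 95.6]
contact_force: [0.3, 0.4, -0.3]
width: 59.7
grip_force: 0.0
```

Run:
```python
from h import *
im,P=blobs("wrist",28,45,1500)
```

```text
22.65 [ 376.6 -321.2  175.7] [-179.9   -0.    95.6] 59.7
[  93  134   36  104 2876] med [ 213.7 -322.7   33.2] circ [ 211.  -326.7] 51.0 rect [ 211.  -326.6] [ 29.5 100.2] 0.2 bgr [ 77. 144.  63.]
[ 265  147   35  103 3332] med [ 376.8 -318.1   36.7] circ [ 377.5 -322. ] 51.6 rect [ 377.  -322.3] [ 33.1 100.5] 5.5 bgr [171. 197. 209.]
```

>>> move_arm --rows '[{"xyz": [0, 0, -0.06], "yaw": 0}, {"xyz": [0, 0, -0.14], "yaw": 0}, {"xyz": [0, 0, -0.22], "yaw": 0}, {"xyz": [0, 0, -0.3], "yaw": 0}, {"xyz": [0, 0, -0.38], "yaw": 0}, {"xyz": [0, 0, -0.43], "yaw": 0}, {"xyz": [0, 0, -0.45], "yaw": 0}, {"xyz": [0, 0, -0.45], "yaw": 0}]'

```text
t: 23.37
tcp_pos: [376.4, -320.9, 40.4]
ee_rot: [-179.9, -0.1, 95.5]
contact_force: [-1.4, -0.3, 0.2]
width: 60.1
grip_force: 0.0
```

>>> move_arm --rows '[{"xyz": [0, 0, -0.03], "yaw": 0}, {"xyz": [0, 0, -0.06], "yaw": 0}, {"xyz": [0, 0, -0.09], "yaw": 0}, {"xyz": [0, 0, -0.105], "yaw": 0}, {"xyz": [0, 0, -0.113], "yaw": 0}, {"xyz": [0, 0, -0.113], "yaw": 0}, {"xyz": [0, 0, -0.113], "yaw": 0}, {"xyz": [0, 0, -0.113], "yaw": 0}]'

```text
t: 24.03
tcp_pos: [377.3, -322.0, 8.1]
ee_rot: [180.0, 0.0, 95.4]
contact_force: [0.7, 1.1, 0.9]
width: 59.9
grip_force: 0.0
```

>>> move_arm --rows '[{"xyz": [0, 0, 0], "yaw": 0}, {"xyz": [0, 0, 0], "yaw": 0}, {"xyz": [0, 0, 0], "yaw": 0}, {"xyz": [0, 0, 0], "yaw": 0}, {"xyz": [0, 0, 0], "yaw": 0}, {"xyz": [0, 0, 0], "yaw": 0}, {"xyz": [0, 0, 0], "yaw": 0}, {"xyz": [0, 0, 0], "yaw": 0}]' --jaw -1

```text
t: 24.7
tcp_pos: [377.2, -321.8, 8.0]
ee_rot: [180.0, 0.0, 95.4]
contact_force: [0.5, 0.4, 2.8]
width: 35.7
grip_force: 30.0
```

>>> move_arm --rows '[{"xyz": [0, 0, 0.03], "yaw": 0}, {"xyz": [0, 0, 0.08], "yaw": 0}, {"xyz": [0, 0, 0.16], "yaw": 0}, {"xyz": [0, 0, 0.26], "yaw": 0}, {"xyz": [0, 0, 0.36], "yaw": 0}, {"xyz": [0, 0, 0.44], "yaw": 0}, {"xyz": [0, 0, 0.49], "yaw": 0}, {"xyz": [0, 0, 0.5], "yaw": 0}]'

```text
t: 25.37
tcp_pos: [378.0, -322.7, 160.7]
ee_rot: [179.8, 0.1, 95.4]
contact_force: [0.1, -0.3, -0.8]
width: 35.4
grip_force: 30.0
```

Run:
```python
from h import *
s=sense();print(s["tcp_pos"],s["width"])
im,P=pts("side");cv2.imwrite("pics/s2.png",im[100:340,200:420].repeat(2,0).repeat(2,1))
```

```text
[ 377.97919808 -322.68172     160.6812888 ] 35.402166595072195
```

View pics/s2.png

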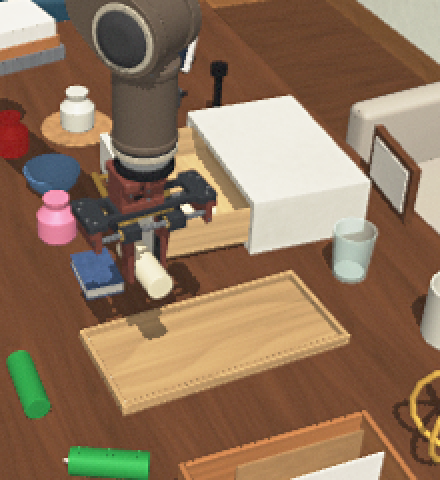

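The second candle is held level at crop (152,275). The tray is empty and the vase stands on the mat at (77,110).

>>> move_arm --rows '[{"xyz": [0.02, 0.04, 0], "yaw": 0.04}, {"xyz": [0.05, 0.11, 0], "yaw": 0.1}, {"xyz": [0.09, 0.2, 0], "yaw": 0.16}, {"xyz": [0.13, 0.29, 0], "yaw": 0.23}, {"xyz": [0.17, 0.38, 0], "yaw": 0.3}, {"xyz": [0.21, 0.47, 0], "yaw": 0.37}, {"xyz": [0.26, 0.57, 0], "yaw": 0.44}, {"xyz": [0.3, 0.66, 0], "yaw": 0.5}]'

```text
t: 26.08
tcp_pos: [467.0, -120.6, 156.5]
ee_rot: [-179.9, -0.1, 141.0]
contact_force: [0.1, -0.1, -1.0]
width: 35.4
grip_force: 30.0
```

>>> move_arm --rows '[{"xyz": [0.04, 0.09, 0], "yaw": 0.07}, {"xyz": [0.08, 0.18, 0], "yaw": 0.14}, {"xyz": [0.12, 0.28, 0], "yaw": 0.21}, {"xyz": [0.17, 0.38, 0], "yaw": 0.28}, {"xyz": [0.22, 0.48, 0], "yaw": 0.35}, {"xyz": [0.26, 0.57, 0], "yaw": 0.4}, {"xyz": [0.286, 0.61, 0], "yaw": 0.419}, {"xyz": [0.286, 0.619, 0], "yaw": 0.419}]'

```text
t: 26.75
tcp_pos: [553.0, 65.8, 156.1]
ee_rot: [180.0, -0.1, 178.6]
contact_force: [-1.5, 0.2, -1.3]
width: 35.7
grip_force: 30.0
```

>>> move_arm --rows '[{"xyz": [0, 0, 0], "yaw": 0}, {"xyz": [0, 0, -0.05], "yaw": 0}, {"xyz": [0, 0, -0.13], "yaw": 0}, {"xyz": [0, 0, -0.21], "yaw": 0}, {"xyz": [0, 0, -0.28], "yaw": 0}, {"xyz": [0, 0, -0.34], "yaw": 0}, {"xyz": [0, 0, -0.38], "yaw": 0}, {"xyz": [0, 0, -0.38], "yaw": 0}]'

```text
t: 27.42
tcp_pos: [550.6, 60.0, 41.5]
ee_rot: [-179.9, -0.3, 178.0]
contact_force: [-0.4, 0.2, -0.8]
width: 35.4
grip_force: 30.0
```

>>> move_arm --rows '[{"xyz": [0, 0, -0.01], "yaw": 0}, {"xyz": [0, 0, -0.02], "yaw": 0}, {"xyz": [0, 0, -0.03], "yaw": 0}, {"xyz": [0, 0, -0.04], "yaw": 0}, {"xyz": [0, 0, -0.05], "yaw": 0}, {"xyz": [0, 0, -0.057], "yaw": 0}, {"xyz": [0, 0, -0.057], "yaw": 0}, {"xyz": [0, 0, -0.057], "yaw": 0}]'

```text
t: 28.08
tcp_pos: [552.9, 62.0, 26.7]
ee_rot: [-180.0, -0.0, 178.2]
contact_force: [-0.1, -0.2, -1.3]
width: 35.4
grip_force: 30.0
```

>>> move_arm --rows '[{"xyz": [0, 0, 0], "yaw": 0}, {"xyz": [0, 0, 0], "yaw": 0}, {"xyz": [0, 0, 0], "yaw": 0}, {"xyz": [0, 0, 0], "yaw": 0}, {"xyz": [0, 0, 0], "yaw": 0}, {"xyz": [0, 0, 0], "yaw": 0}, {"xyz": [0, 0, 0], "yaw": 0}, {"xyz": [0, 0, 0], "yaw": 0}]' --jaw 0.36

```text
t: 28.75
tcp_pos: [552.9, 61.9, 26.8]
ee_rot: [180.0, -0.0, 178.2]
contact_force: [0.8, -0.7, 0.5]
width: 59.9
grip_force: 0.0
```

>>> move_arm --rows '[{"xyz": [0, 0, 0.03], "yaw": 0}, {"xyz": [0, 0, 0.08], "yaw": 0}, {"xyz": [0, 0, 0.16], "yaw": 0}, {"xyz": [0, 0, 0.26], "yaw": 0}, {"xyz": [0, 0, 0.36], "yaw": 0}, {"xyz": [0, 0, 0.46], "yaw": 0}, {"xyz": [0, 0, 0.5], "yaw": 0}, {"xyz": [0, 0, 0.5], "yaw": 0}]'

```text
t: 29.42
tcp_pos: [554.9, 62.0, 180.8]
ee_rot: [179.9, 0.3, 178.1]
contact_force: [-0.4, 0.1, 0.5]
width: 59.8
grip_force: 0.0
```

Run:
```python
from h import *
im,P=blobs("wrist",44,64,400); cv2.imwrite("pics/w4.png",im)
```

```text
29.42 [554.9  62.  180.8] [179.9   0.3 178.1] 59.8
[545  89  15  57 550] med [489.1 301.2  47.2] circ [488.3 308.1] 24.3 rect [489.6 302.1] [48.7 12.3] 12.3 bgr [155. 171. 177.]
[  56  132   46  164 2309] med [ 556.2 -125.2   54.3] circ [ 568. -125.] 82.6 rect [ 568.  -125.4] [  3.4 165.2] 88.3 bgr [53. 75. 92.]
[353 132  14 121 638] med [543.9 133.4  54.4] circ [549.2 133.1] 55.5 rect [549.2 133.2] [  1.2 111. ] 88.4 bgr [ 69.  97. 118.]
[ 133  145   48  107 3792] med [544.8 -49.6  54.5] circ [549.2 -53.3] 51.8 rect [549.  -53.2] [33.8 99.8] 88.2 bgr [143. 168. 179.]
[ 263  145   38  107 3748] med [548.7  62.3  54.4] circ [553.1  62. ] 51.9 rect [553.2  62.2] [34.1 99.8] 88.1 bgr [149. 175. 186.]
```

View pics/w4.png

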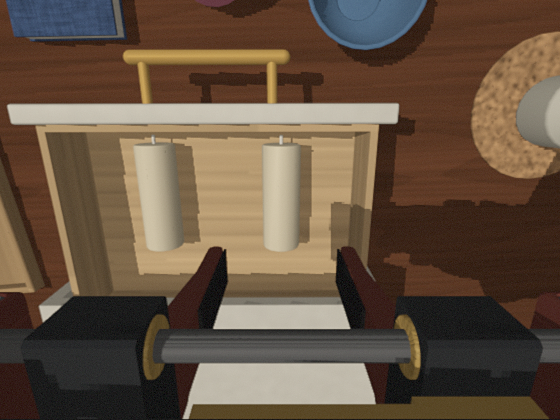

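Both candles lie flat in the drawer, at (162,197) and (281,197), one layer and well apart. Now I'll close it by the handle.

>>> move_arm --rows '[{"xyz": [-0.03, -0.01, 0.03], "yaw": -0.05}, {"xyz": [-0.08, -0.03, 0.05], "yaw": -0.12}, {"xyz": [-0.13, -0.05, 0.05], "yaw": -0.19}, {"xyz": [-0.18, -0.07, 0.05], "yaw": -0.26}, {"xyz": [-0.23, -0.1, 0.05], "yaw": -0.33}, {"xyz": [-0.28, -0.12, 0.05], "yaw": -0.4}, {"xyz": [-0.33, -0.15, 0.05], "yaw": -0.47}, {"xyz": [-0.38, -0.17, 0.05], "yaw": -0.54}]' --jaw -0.36

```text
t: 30.13
tcp_pos: [437.2, 10.2, 190.5]
ee_rot: [-179.9, -0.0, 129.2]
contact_force: [-0.4, -0.3, -1.2]
width: 27.8
grip_force: 0.0
```

>>> move_arm --rows '[{"xyz": [-0.01, 0, 0], "yaw": -0.07}, {"xyz": [-0.02, -0.01, 0], "yaw": -0.14}, {"xyz": [-0.024, -0.01, 0], "yaw": -0.21}, {"xyz": [-0.024, -0.01, 0], "yaw": -0.28}, {"xyz": [-0.024, -0.01, 0], "yaw": -0.35}, {"xyz": [-0.024, -0.01, 0], "yaw": -0.42}, {"xyz": [-0.024, -0.01, 0], "yaw": -0.46}, {"xyz": [-0.024, -0.01, 0], "yaw": -0.46}]'

```text
t: 30.8
tcp_pos: [430.9, 7.9, 190.8]
ee_rot: [-179.9, 0.1, 88.0]
contact_force: [-0.7, -0.6, 0.1]
width: 27.7
grip_force: 0.0
```

Run:
```python
from h import *
im,P=pts("wrist");z=P[...,2];h=cv2.cvtColor(im,cv2.COLOR_BGR2HSV)
s=sense();print(s["tcp_pos"],s["ee_rot"],s["width"])
m=(h[...,0]>14)&(h[...,0]<30)&(h[...,1]>120)&(h[...,2]>120)&(z>60)&(z<72)
k,l,st,c=cv2.connectedComponentsWithStats(m.astype(np.uint8))
for i in range(1,k):
    if st[i,4]>200: print(st[i],cv2.minAreaRect(P[l==i][:,:2].astype(np.float32)),np.median(P[l==i],0))
```

```text
[430.98449893   7.90660643 190.87636477] [-1.79903799e+02  4.64484290e-02  8.82408761e+01] 28.267554722084856
[ 277  131   46  137 1989] ((446.50787353515625, 7.281646728515625), (129.17169189453125, 39.30241394042969), 87.72786712646484) [433.87989012  20.90009927  65.18268956]
```

>>> move_arm --rows '[{"xyz": [0.001, 0, -0.05], "yaw": 0}, {"xyz": [0.001, 0, -0.12], "yaw": 0}, {"xyz": [0.001, 0, -0.19], "yaw": 0}, {"xyz": [0.001, 0, -0.25], "yaw": 0}, {"xyz": [0.001, 0, -0.29], "yaw": 0}, {"xyz": [0.001, 0, -0.31], "yaw": 0}, {"xyz": [0.001, 0, -0.31], "yaw": 0}, {"xyz": [0.001, 0, -0.31], "yaw": 0}]'

```text
t: 31.52
tcp_pos: [431.9, 7.7, 98.7]
ee_rot: [-180.0, 0.0, 88.2]
contact_force: [0.8, 0.8, 0.7]
width: 28.2
grip_force: 0.0
```

>>> move_arm --rows '[{"xyz": [0, 0, -0.03], "yaw": 0}, {"xyz": [0, 0, -0.06], "yaw": 0}, {"xyz": [0, 0, -0.09], "yaw": 0}, {"xyz": [0, 0, -0.12], "yaw": 0}, {"xyz": [0, 0, -0.15], "yaw": 0}, {"xyz": [0, 0, -0.175], "yaw": 0}, {"xyz": [0, 0, -0.185], "yaw": 0}, {"xyz": [0, 0, -0.185], "yaw": 0}]'

```text
t: 32.18
tcp_pos: [431.5, 7.7, 42.3]
ee_rot: [-179.9, 0.0, 88.1]
contact_force: [-0.5, 0.3, 0.2]
width: 27.9
grip_force: 0.0
```

>>> move_arm --rows '[{"xyz": [0, 0, 0], "yaw": 0}, {"xyz": [0, 0, 0], "yaw": 0}, {"xyz": [0, 0, 0], "yaw": 0}, {"xyz": [0, 0, 0], "yaw": 0}, {"xyz": [0, 0, 0], "yaw": 0}, {"xyz": [0, 0, 0], "yaw": 0}, {"xyz": [0, 0, 0], "yaw": 0}, {"xyz": [0, 0, 0], "yaw": 0}]' --jaw -1

```text
t: 32.85
tcp_pos: [432.3, 8.0, 43.5]
ee_rot: [180.0, -0.0, 88.2]
contact_force: [-0.8, -0.6, 6.5]
width: 10.1
grip_force: 30.0
```

Pushing shut gently, over several calls.

>>> move_arm --rows '[{"xyz": [0.01, 0, 0], "yaw": 0}, {"xyz": [0.03, -0.001, 0], "yaw": 0}, {"xyz": [0.055, -0.002, 0], "yaw": 0}, {"xyz": [0.085, -0.003, 0], "yaw": 0}, {"xyz": [0.115, -0.004, 0], "yaw": 0}, {"xyz": [0.145, -0.005, 0], "yaw": 0}, {"xyz": [0.175, -0.006, 0], "yaw": 0}, {"xyz": [0.205, -0.007, 0], "yaw": 0}]'

```text
t: 33.52
tcp_pos: [494.1, 6.1, 43.6]
ee_rot: [180.0, -0.0, 88.2]
contact_force: [-0.6, 1.0, 6.1]
width: 9.9
grip_force: 30.0
```

>>> move_arm --rows '[{"xyz": [0.03, -0.001, 0], "yaw": 0}, {"xyz": [0.06, -0.002, 0], "yaw": 0}, {"xyz": [0.09, -0.003, 0], "yaw": 0}, {"xyz": [0.12, -0.004, 0], "yaw": 0}, {"xyz": [0.15, -0.005, 0], "yaw": 0}, {"xyz": [0.18, -0.006, 0], "yaw": 0}, {"xyz": [0.2, -0.007, 0], "yaw": 0}, {"xyz": [0.22, -0.007, 0], "yaw": 0}]'

```text
t: 34.18
tcp_pos: [560.2, 4.1, 43.6]
ee_rot: [180.0, -0.0, 88.2]
contact_force: [-0.9, 0.1, 6.0]
width: 10.1
grip_force: 30.0
```

>>> move_arm --rows '[{"xyz": [0.015, -0.001, 0], "yaw": 0}, {"xyz": [0.03, -0.001, 0], "yaw": 0}, {"xyz": [0.045, -0.001, 0], "yaw": 0}, {"xyz": [0.06, -0.002, 0], "yaw": 0}, {"xyz": [0.068, -0.002, 0], "yaw": 0}, {"xyz": [0.074, -0.002, 0], "yaw": 0}, {"xyz": [0.078, -0.002, 0], "yaw": 0}, {"xyz": [0.078, -0.002, 0], "yaw": 0}]'

```text
t: 34.85
tcp_pos: [581.6, 3.4, 43.6]
ee_rot: [-179.8, -0.1, 88.2]
contact_force: [-5.5, 0.3, 11.7]
width: 10.1
grip_force: 30.0
```

>>> move_arm --rows '[{"xyz": [0.003, 0, 0], "yaw": 0}, {"xyz": [0.005, 0, 0], "yaw": 0}, {"xyz": [0.005, 0, 0], "yaw": 0}, {"xyz": [0.005, 0, 0], "yaw": 0}, {"xyz": [0.005, 0, 0], "yaw": 0}, {"xyz": [0.005, 0, 0], "yaw": 0}, {"xyz": [0.005, 0, 0], "yaw": 0}, {"xyz": [0.005, 0, 0], "yaw": 0}]'

```text
t: 35.52
tcp_pos: [581.6, 3.4, 43.5]
ee_rot: [-179.7, -0.1, 88.2]
contact_force: [-11.4, 0.4, 16.9]
width: 10.4
grip_force: 30.0
```

>>> move_arm --rows '[{"xyz": [-0.003, 0, 0], "yaw": 0}, {"xyz": [-0.004, 0, 0], "yaw": 0}, {"xyz": [-0.004, 0, 0], "yaw": 0}, {"xyz": [-0.004, 0, 0], "yaw": 0}, {"xyz": [-0.004, 0, 0], "yaw": 0}, {"xyz": [-0.004, 0, 0], "yaw": 0}, {"xyz": [-0.004, 0, 0], "yaw": 0}, {"xyz": [-0.004, 0, 0], "yaw": 0}]' --jaw -0.36

```text
t: 36.18
tcp_pos: [583.2, 3.1, 43.2]
ee_rot: [-180.0, 0.0, 88.2]
contact_force: [-0.0, -0.2, -0.7]
width: 28.3
grip_force: 0.0
```

>>> move_arm --rows '[{"xyz": [0, 0, 0.03], "yaw": 0}, {"xyz": [0, 0, 0.08], "yaw": 0}, {"xyz": [0, 0, 0.16], "yaw": 0}, {"xyz": [0, 0, 0.26], "yaw": 0}, {"xyz": [-0.05, 0, 0.36], "yaw": 0}, {"xyz": [-0.1, 0, 0.46], "yaw": 0}, {"xyz": [-0.15, 0, 0.5], "yaw": 0}, {"xyz": [-0.15, 0, 0.5], "yaw": 0}]'

```text
t: 36.85
tcp_pos: [537.9, 2.6, 196.9]
ee_rot: [179.8, -0.1, 88.1]
contact_force: [-0.1, -0.1, -0.2]
width: 28.0
grip_force: 0.0
```

Run:
```python
from h import *
s=sense();print(s["t"],s["tcp_pos"])
im,P=pts("wrist");z=P[...,2];h=cv2.cvtColor(im,cv2.COLOR_BGR2HSV)
m=(h[...,0]>14)&(h[...,0]<30)&(h[...,1]>120)&(h[...,2]>110)&(z>60)&(z<72)
k,l,st,c=cv2.connectedComponentsWithStats(m.astype(np.uint8))
for i in range(1,k):
    if st[i,4]>200: print(st[i],cv2.minAreaRect(P[l==i][:,:2].astype(np.float32)))
im,P=pts("top");z=P[...,2]
m=np.zeros(z.shape,bool);m[185:250,100:160]=1;m&=(z>70)&(z<88);print("vase",m.sum(),cv2.minEnclosingCircle(P[m][:,:2].astype(np.float32)) if m.sum() else "",np.median(z[m]))
im,_=pts("side");cv2.imwrite("pics/s3.png",im)
```

```text
36.85 [537.86273448   2.60542103 196.8863757 ]
[ 320  129   49  132 1950] ((596.2550048828125, 4.422489166259766), (125.55510711669922, 40.305076599121094), 88.55915832519531)
vase 44 ((488.1176452636719, 338.300537109375), 16.30928611755371) 78.68512277808526
```

View pics/s3.png

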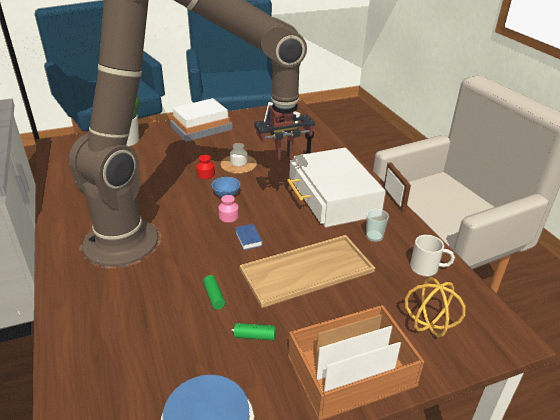

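The drawer is shut (handle near (299,189)), the vase stands upright mid-mat at (238,155), the tray is empty, and the other things are in place.

```bash
python3 -c "
from station import *
print(sign_off())"
```

```text
the job is handed in; nothing more can be done
None
```

The job is handed in at about 37 s of robot time: the white vase stands on the cork mat, both candles from the tray lie flat side by side in the drawer (checked before closing), and the drawer is pushed against its stop.

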